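# Load the button press tooling

## Task

Make up the press tooling for the black bass button on the round bed plate, in this order: the brass ring flat in the plate's recess, the steel bush inside the ring with its cup up, the black button flat in the bush's cup, and last the knobbed cap over the bush so that it sits level on the button. Let go of everything, and leave the four ivory buttons and the tin of rods where they are.

Things in the scene. Friction and masses are not known exactly. Their poses are not given: they have to be found in the camera images.
- bed_seat (a point): Target: round dark steel bed plate, 100 mm across and 8 mm thick, fixed to the bench, with a raised rim (inner diameter 68 mm, outer 84 mm, 4 mm high) that makes a shallow round recess in its middle. This point is the centre of the recess floor, 8 mm above the bench; z up.
- ring_center (a point): Loose plain brass locating ring lying flat: outer diameter 58 mm, bore 44 mm right through, 18 mm high, about 0.16 kg. The point is on its axis half-way up (9 mm above its underside); z up. Fits the plate's recess with 5 mm to spare all round; take it across the outside, its foot sinks 4 mm below the rim's top.
- bush_center (a point): Loose steel die bush standing upright: cylinder 36 mm across, 34 mm high, with a round cup in its top face 28 mm across and 5 mm deep; 0.22 kg. Point: on its axis half-way up (17 mm above its underside); z up. Fits the ring's bore with 4 mm to spare all round; there only its top 16 mm stand clear, so hold it by its upper part.
- bass_center (a point): Loose black bakelite bass button lying flat: plain thick disc 22 mm across, 18 mm high, 12 g, both faces alike; much bigger than the ivory ones. Point: its centre (9 mm above its underside); z up. Fits the bush's cup with 3 mm to spare all round; there only its upper 13 mm stand clear, so hold it by its upper part.
- cap_center (a point): Loose brass pressure cap on its open skirt: inverted cup, outside 50 mm, inside 42 mm across and 18 mm deep, top 4 mm thick; on top a round knob to hold, 16 mm across, 20 mm high. 42 mm high in all, 0.14 kg. Point: on its axis, 21 mm above the skirt's edge; the knob's middle is 11 mm higher. Fits over the bush, 3 mm to spare; seated on the button its skirt reaches 5 mm below the bush's top.
- ivory0_center (a point): Bystander: ivory-white celluloid treble button A, loose, thin disc 16 mm in diameter, 7 mm thick, lying flat; the point is its centre. Not part of the job.
- ivory1_center (a point): Bystander: ivory-white celluloid treble button B, loose, thin disc 16 mm in diameter, 7 mm thick, lying flat; the point is its centre. Not part of the job.
- ivory2_center (a point): Bystander: ivory-white celluloid treble button C, loose, thin disc 16 mm in diameter, 7 mm thick, lying flat; the point is its centre. Not part of the job.
- ivory3_center (a point): Bystander: ivory-white celluloid treble button D, loose, thin disc 16 mm in diameter, 7 mm thick, lying flat; the point is its centre. Not part of the job.
- tin_center (a point): Bystander: loose round open tin of steel button rods, 70 mm in diameter, 52 mm high, rods standing up to 82 mm above the bench; the point is on its axis 26 mm up. Not part of the job.

How it is judged:
By the outcome, as a careful person would: the job done as asked, in the order asked, and still so for the second after the job is handed in, with the robot touching nothing.
It also fails if it takes over 120 s, if anything falls off the work surface, if the arm or the gripper's body presses on something with over 40 N, if the wrist force passes 120 N, or if a joint passes its speed limit or range.

## Robot

A 6-joint arm with a two-finger parallel gripper is mounted at the origin on the work surface. World frame = base frame: x ahead of the robot, y to its left, z up, the work surface at z = 0. Lengths are in m, angles in rad, forces in N, time in s.
With the tool pointing down it reaches from about 0.3 to 0.75 m from the base axis. Payload 8.5 kg.
Tool frame: the origin (TCP) lies midway between the tips of the shut fingers; the grasp point (between the pads) lies robot.tcp_to_grasp behind it (robot.tcp_to_grasp is the distance from the TCP to the grasp point, in m); z points along the fingers, y is the line along which they close (so a half turn about z gives the same grasp; the last joint's range is limited). The gripper opens to 85 mm and grips with 20 to 120 N. Pads are 22 mm wide; open, the fingers measure 114 mm over their backs; the gripper's body (76 mm by 85 mm) begins 54 mm behind the grasp point. The pads swing forward as they close: fully open they stand 13 mm farther back than shut.
Start: joints at [0.963, 0.381, 1.297, -0, 1.464, -0.215], TCP at [0.211, 0.508, 0.193] pointing down, gripper open.
Joint ranges: [-3.11, 3.11], [-0.89, 2.33], [0.22, 2.48], [-1.42, 4.56], [0.17, 2.85], [-2.88, 2.88]. Speed limits (rad/s): [2.39, 2.39, 3.14, 3.14, 3.14, 3.14].

## Interface

Orientations are given as a unit quaternion [x, y, z, w].
In Python, from cell import robot, grab_frame gives the robot as it stands.
- The arm moves only by the shell command python3 -m handwheel 'ROWS'. ROWS is JSON, a list of rows, each an object of numbers: "x", "y", "z": the shift along the world's x, y, z scaled (see below); "wx", "wy", "wz": the turn, a rotation vector about the world's x, y, z scaled (see below); "claw": the gripper command: -1 is shut, 1 is fully open, values between are in proportion. In form: [{"x": .., "y": .., "z": .., "wx": .., "wy": .., "wz": .., "claw": ..}, ...]. A call has 1 to 20 rows; each row is the pose to reach, as a shift and turn from the pose commanded when the call began; what a row does not reach only later rows make up. The controller multiplies each number of a shift by 0.5 m and each number of a turn by 90 degrees. A row lasts 1/10 s, in which the tool goes at most 50 mm and 8.59 degrees, less where a joint would pass 70% of its speed; a pose out of reach is approached as far as the arm can. A call with a number of a shift or a turn outside -1 to 1 is refused whole. A call with a gripper value outside its range is refused whole. The fingers move at their own pace and stop on an object; the grip force is fixed at half the most. Time passes only in rows, so rows that repeat a pose let the fingers close. It gives the time, the measured TCP pose, the force, the opening and the grip force at its end, in the units of the state.
- robot.state(): the state, without advancing time (a new reading comes with each control period).
- grab_frame(name): name is "side" or "top" or "wrist"; returns a dict with "pixels" (420x560x3 uint8, red, green, blue), "K" (3x3 intrinsics, pixels), "k1" (the pictures are not rectified: a ray, as slopes to the right and down, at radius r is drawn at 1 + k1 r^2 times it, then the intrinsics apply), "rvec" (rotation vector, rad) and "tvec" (3), from world to camera coordinates, as OpenCV has them; the wrist camera has in their place "tool_from_camera" (4x4, takes a point from camera to tool coordinates, whose origin is the TCP and whose axes are the flange's). Camera axes: x right, y down, z forward; pixel columns grow to the right and rows downward; lengths in m; the calibration is good to about 2 mm. A picture is of the moment at which its call begins: read the wrist's pose just before it. There is no depth.
- robot.close_job(): hands the job in; it is judged then, once.
The state is a dict: "clock": time; "joints": joint angles; "qvel": joint speeds; "joint_efforts": joint torques, N m; "ee_pos": TCP position; "tool_rot": TCP orientation; "ft_force": force on the tool from outside, world axes, zero at the start; "moment": the same for the moment, N m; "grip_width": finger opening in m; "finger_force": force on a finger pad.
Only numpy, scipy, OpenCV 4.12 (cv2) and the standard library are available. Lean on these libraries where they do the work, as an engineer would, in place of code of your own. Each camera call takes 0.05 s, during which the arm holds its last target. There are 200 camera calls.

## Working session

There is one attempt and no reset: what is moved stays moved. The work goes in short steps, Python scripts to look and compute and a shell command to move; the robot and the scene stay as the last step left them, time stands still between calls to the robot, and variables do not carry over. Pictures are saved under pics/ and viewed, at most 14 in all, crops included, and the job is handed in when it is done.

```bash
ls; mkdir -p pics
python3 - <<'E'
from cell import robot, grab_frame
import cv2
s=robot.state(); print(s, robot.tcp_to_grasp)
for n in ("side","top"):
    f=grab_frame(n); cv2.imwrite(f"pics/{n}0.png",f["pixels"][:,:,::-1]); print(n,f["K"],f["k1"],f["rvec"],f["tvec"])
E
```

```text
pics
{'clock': 0.0, 'joints': array([ 9.62729159e-01,  3.81196566e-01,  1.29829102e+00,  4.73788537e-06,
        1.46359796e+00, -2.15280376e-01]), 'qvel': array([0.00044563, 0.00141667, 0.00189599, 0.00030561, 0.00021119,
       0.00180479]), 'joint_efforts': array([ 7.18338488e-04, -4.48462307e+01, -2.31280982e+01, -1.27184467e-04,
        4.74820670e-03,  1.62826586e-05]), 'ee_pos': array([0.21030022, 0.50781577, 0.19190132]), 'tool_rot': array([ 1.95133531e-01,  9.80776401e-01, -6.83139811e-04, -3.00844147e-04]), 'ft_force': array([-0.40603712, -0.03046857,  0.76087967]), 'moment': array([ 0.06850727,  0.01299492, -0.02188465]), 'finger_force': 0.0, 'grip_width': 0.08553361743226603} 0.0187
side [[406.43472485   0.         277.44415449]
 [  0.         406.43472485 206.35262261]
 [  0.           0.           1.        ]] 0.025532693755167615 [ 1.67671741 -1.5765718   0.80151522] [-0.05767551  0.35448878  0.38107618]
top [[406.81364645   0.         282.30702218]
 [  0.         406.81364645 212.2864254 ]
 [  0.           0.           1.        ]] 0.006703033892365587 [ 2.20683154 -2.00727024  0.20678811] [-0.05413523  0.55343914  0.7414649 ]
```

View pics/top0.png

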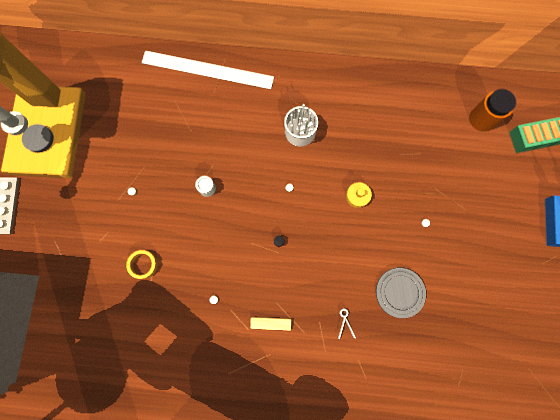

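View pics/side0.png

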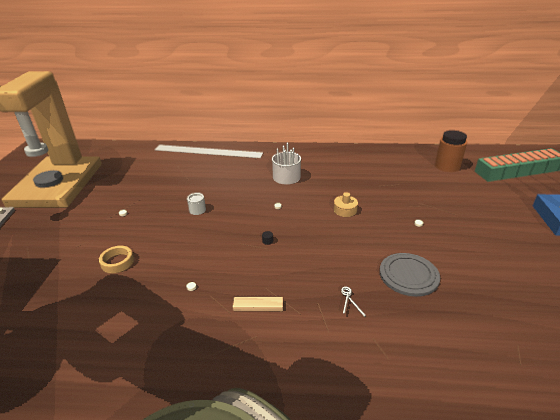

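The top view shows the ring at about (141,264), the bush (205,186), the black button (280,241), the cap (359,194), the bed plate (401,292) and the tin (300,127). The ivories are at (131,191), (290,187), (426,223) and (214,300). The side view agrees. I'll enlarge both views next.

```bash
cat > h.py <<'E'
import numpy as np, cv2
def montage(path,out,cs,half=32,k=4,cols=3):
    im=cv2.imread(path); T=[]
    for u,v in cs:
        u0,v0=u-half,v-half
        p=cv2.copyMakeBorder(im,half,half,half,half,cv2.BORDER_CONSTANT)[v0+half:v0+3*half,u0+half:u0+3*half]
        p=cv2.resize(p,None,fx=k,fy=k,interpolation=cv2.INTER_CUBIC)
        for a in range(0,2*half):
            if (u0+a)%10==0: cv2.line(p,(a*k+k//2,0),(a*k+k//2,8),(0,255,0),1); cv2.putText(p,str(u0+a),(a*k-8,18),0,.32,(0,255,0),1)
            if (v0+a)%10==0: cv2.line(p,(0,a*k+k//2),(8,a*k+k//2),(0,255,0),1); cv2.putText(p,str(v0+a),(10,a*k+6),0,.32,(0,255,0),1)
        T.append(p)
    while len(T)%cols: T.append(T[0]*0)
    cv2.imwrite(out,np.vstack([np.hstack(T[i:i+cols]) for i in range(0,len(T),cols)]))
def ray(f,uv,R=None,t=None):
    """origin, direction in world (or given frame: cam->frame R,t)"""
    K=f["K"];d=np.array([f["k1"],0,0,0,0.])
    x=cv2.undistortPoints(np.array([[uv]],float),K,d)[0,0]
    if R is None:
        Rw=cv2.Rodrigues(np.array(f["rvec"]))[0]; R=Rw.T; t=-R@np.array(f["tvec"])
    return np.array(t),R@np.array([x[0],x[1],1])
def atz(f,uv,z,R=None,t=None):
    o,d=ray(f,uv,R,t); return (o+d*(z-o[2])/d[2])[:2]
E
python3 - <<'E'
from h import *
montage("pics/top0.png","pics/topm.png",[(141,264),(205,186),(280,241),(359,194),(401,292),(300,127)])
montage("pics/side0.png","pics/sidem.png",[(116,259),(197,204),(268,238),(346,205),(409,274),(287,168)])
E
```

```text
(no output)
```

View pics/topm.png

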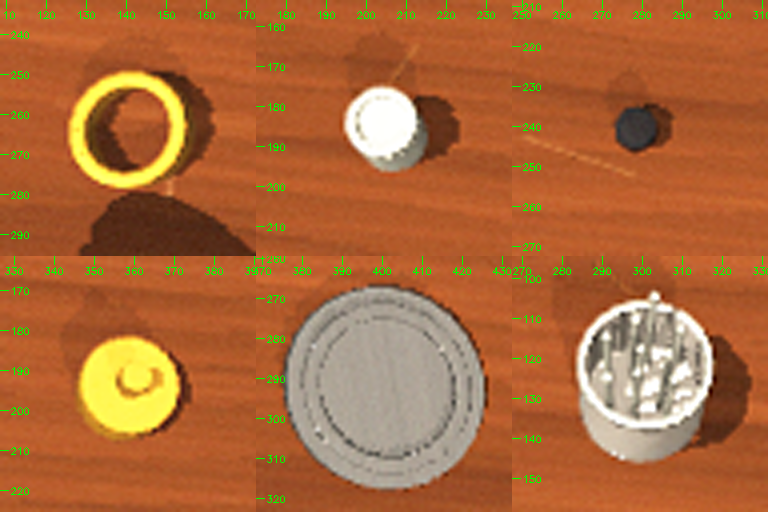

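View pics/sidem.png

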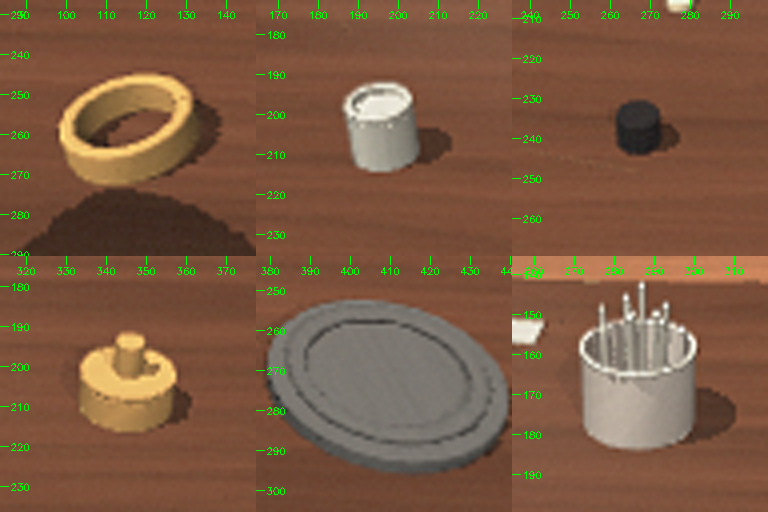

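Run:
```python
from cell import robot, grab_frame
from h import *
t=grab_frame("top"); s=grab_frame("side")
for n,z,a,b in [("ring",.018,(140.5,263.9),(115.5,255.5)),("bush",.034,(204.1,184.4),(195.1,197.9)),("bass",.018,(278.6,240.7),(267.2,234.1)),("cap",.022,(359,193.8),(345.6,202.5)),("bed",.012,(401.2,292.6),(409.6,273.1)),("ivA",.005,(131.5,191),(123,213)),("ivB",.005,(290,187.5),(278,206)),("ivC",.005,(426,223),(419,223)),("ivD",.005,(214,300),(192,287)),("tin",.052,(301,120),(286.5,160))]:
    print(n,atz(t,a,z).round(4),atz(s,b,z).round(4))
w=grab_frame("wrist"); print(w["tool_from_camera"],w["K"],w["k1"])
st=robot.state(); 
from scipy.spatial.transform import Rotation as R
print(R.from_quat(st["tool_rot"]).as_matrix().round(3))
```

```text
ring [0.432  0.2723] [0.4275 0.2668]
bush [0.6038 0.1639] [0.5962 0.1592]
bass [0.5048 0.0011] [ 0.5016 -0.0022]
cap [ 0.6172 -0.1552] [ 0.61   -0.1581]
bed [ 0.4251 -0.252 ] [ 0.415  -0.2541]
ivA [0.5824 0.3211] [0.5751 0.3142]
ivB [ 0.6218 -0.0118] [ 0.6154 -0.0147]
ivC [ 0.5724 -0.3003] [ 0.5678 -0.3028]
ivD [0.3753 0.1186] [0.3698 0.1137]
tin [ 0.7552 -0.0216] [ 0.7371 -0.0269]
[[-1.68593692e-03 -9.64168052e-01 -2.65286875e-01  6.71644912e-02]
 [ 9.99998574e-01 -1.60037526e-03 -5.38676534e-04 -5.27491344e-04]
 [ 9.48161519e-05 -2.65287405e-01  9.64169375e-01 -1.80855943e-01]
 [ 0.00000000e+00  0.00000000e+00  0.00000000e+00  1.00000000e+00]] [[354.47954186   0.         271.93560773]
 [  0.         354.47954186 210.95636132]
 [  0.           0.           1.        ]] -0.07913047781538288
[[-0.924  0.383 -0.   ]
 [ 0.383  0.924 -0.001]
 [ 0.    -0.001 -1.   ]]
```

```bash
python3 -m handwheel '[{"x":0.44,"y":-0.476,"z":-0.08,"wz":0.25,"claw":1},{"x":0.44,"y":-0.476,"z":-0.08,"wz":0.25,"claw":1},{"x":0.44,"y":-0.476,"z":-0.08,"wz":0.25,"claw":1},{"x":0.44,"y":-0.476,"z":-0.08,"wz":0.25,"claw":1},{"x":0.44,"y":-0.476,"z":-0.08,"wz":0.25,"claw":1},{"x":0.44,"y":-0.476,"z":-0.08,"wz":0.25,"claw":1},{"x":0.44,"y":-0.476,"z":-0.08,"wz":0.25,"claw":1},{"x":0.44,"y":-0.476,"z":-0.08,"wz":0.25,"claw":1},{"x":0.44,"y":-0.476,"z":-0.08,"wz":0.25,"claw":1},{"x":0.44,"y":-0.476,"z":-0.08,"wz":0.25,"claw":1},{"x":0.44,"y":-0.476,"z":-0.08,"wz":0.25,"claw":1},{"x":0.44,"y":-0.476,"z":-0.08,"wz":0.25,"claw":1},{"x":0.44,"y":-0.476,"z":-0.08,"wz":0.25,"claw":1}]'
cat >> h.py <<'E'
from scipy.spatial.transform import Rotation
def wrist(name):
    from cell import robot, grab_frame
    s=robot.state(); f=grab_frame("wrist"); cv2.imwrite(f"pics/{name}.png",f["pixels"][:,:,::-1])
    T=np.array(f["tool_from_camera"]); Rt=Rotation.from_quat(s["tool_rot"]).as_matrix()
    f["R"]=Rt@T[:3,:3]; f["t"]=Rt@T[:3,3]+s["ee_pos"]
    np.savez(f"pics/{name}.npz",**{k:f[k] for k in("K","k1","R","t")}); print(s["clock"],s["ee_pos"].round(4),Rt.round(3).tolist()); return f
def wz(name,uv,z):
    f=np.load(f"pics/{name}.npz"); return atz(f,uv,z,f["R"],f["t"]).round(4)
E
python3 -c "
from h import *
wrist('w1')"
```

```text
0.25 [0.2104 0.508  0.1922] [[-0.924, 0.383, -0.0], [0.383, 0.924, -0.001], [0.0, -0.001, -1.0]]$[0]: bad value
```

View pics/w1.png

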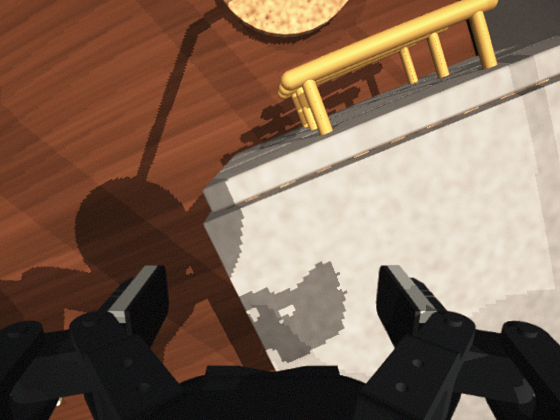

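The move was refused, probably because every key is needed. The picture shows the start position: a pale box lies under the hand and no parts are in view.

```bash
python3 -m handwheel '[{"x":0.44,"y":-0.476,"z":-0.08,"wx":0,"wy":0,"wz":0.25,"claw":1},{"x":0.44,"y":-0.476,"z":-0.08,"wx":0,"wy":0,"wz":0.25,"claw":1},{"x":0.44,"y":-0.476,"z":-0.08,"wx":0,"wy":0,"wz":0.25,"claw":1},{"x":0.44,"y":-0.476,"z":-0.08,"wx":0,"wy":0,"wz":0.25,"claw":1},{"x":0.44,"y":-0.476,"z":-0.08,"wx":0,"wy":0,"wz":0.25,"claw":1},{"x":0.44,"y":-0.476,"z":-0.08,"wx":0,"wy":0,"wz":0.25,"claw":1},{"x":0.44,"y":-0.476,"z":-0.08,"wx":0,"wy":0,"wz":0.25,"claw":1},{"x":0.44,"y":-0.476,"z":-0.08,"wx":0,"wy":0,"wz":0.25,"claw":1},{"x":0.44,"y":-0.476,"z":-0.08,"wx":0,"wy":0,"wz":0.25,"claw":1},{"x":0.44,"y":-0.476,"z":-0.08,"wx":0,"wy":0,"wz":0.25,"claw":1},{"x":0.44,"y":-0.476,"z":-0.08,"wx":0,"wy":0,"wz":0.25,"claw":1},{"x":0.44,"y":-0.476,"z":-0.08,"wx":0,"wy":0,"wz":0.25,"claw":1}]'
python3 -c "
from h import *
wrist('w2')"
```

```text
clock: 1.5
ee_pos: [0.4299, 0.2709, 0.1527]
tool_rot: [-0.001, 1.0, 0.0, 0.0]
ft_force: [-0.0, -0.3, 0.1]
grip_width: 0.0853
finger_force: 0.0
1.5 [0.4299 0.2709 0.1527] [[-1.0, -0.001, 0.0], [-0.001, 1.0, 0.0], [-0.0, 0.0, -1.0]]
```

View pics/w2.png

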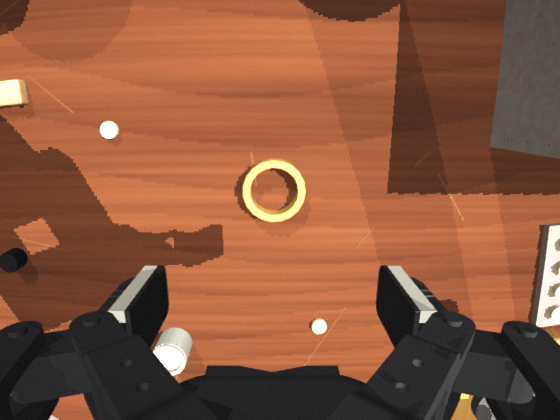

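Wrist view: the ring's top face is centred at (274,190), the bush is at (172,355) and button D is at (109,130). The fingertips sit at the lower left and right.

Run:
```python
from h import *
im=cv2.imread("pics/w2.png"); hsv=cv2.cvtColor(im,cv2.COLOR_BGR2HSV)
m=cv2.inRange(hsv,(20,100,150),(35,255,255)); m[:130]=0;m[240:]=0;m[:,:220]=0;m[:,330:]=0
p=cv2.findNonZero(m); print(cv2.boundingRect(p),cv2.minEnclosingCircle(p))
print(wz("w2",(274.2,189.8),.018), wz("w2",cv2.minEnclosingCircle(p)[0],.018), wz("w2",(109,130),.005))
```

```text
(243, 160, 63, 62) ((273.87982177734375, 190.4480743408203), 31.567346572875977)
[0.4295 0.2723] [0.4301 0.272 ] [0.3754 0.1198]
```

```bash
python3 -m handwheel '[{"x":0,"y":0.002,"z":-0.08,"wx":0,"wy":0,"wz":0,"claw":1},{"x":0,"y":0.002,"z":-0.16,"wx":0,"wy":0,"wz":0,"claw":1},{"x":0,"y":0.002,"z":-0.22,"wx":0,"wy":0,"wz":0,"claw":1},{"x":0,"y":0.002,"z":-0.26,"wx":0,"wy":0,"wz":0,"claw":1},{"x":0,"y":0.002,"z":-0.285,"wx":0,"wy":0,"wz":0,"claw":1},{"x":0,"y":0.002,"z":-0.298,"wx":0,"wy":0,"wz":0,"claw":1},{"x":0,"y":0.002,"z":-0.298,"wx":0,"wy":0,"wz":0,"claw":1},{"x":0,"y":0.002,"z":-0.298,"wx":0,"wy":0,"wz":0,"claw":0},{"x":0,"y":0.002,"z":-0.298,"wx":0,"wy":0,"wz":0,"claw":0},{"x":0,"y":0.002,"z":-0.298,"wx":0,"wy":0,"wz":0,"claw":0},{"x":0,"y":0.002,"z":-0.298,"wx":0,"wy":0,"wz":0,"claw":0},{"x":0,"y":0.002,"z":-0.298,"wx":0,"wy":0,"wz":0,"claw":0}]'
```

```text
clock: 2.75
ee_pos: [0.4306, 0.2711, 0.0038]
tool_rot: [0.0, 1.0, 0.0, 0.0]
ft_force: [-0.0, -0.1, -0.3]
grip_width: 0.0427
finger_force: 0.0
```

```bash
python3 -c "
from h import *
wrist('w3')"
```

```text
2.75 [0.4306 0.2711 0.0038] [[-1.0, 0.0, 0.0], [0.0, 1.0, 0.0], [-0.0, 0.0, -1.0]]
```

View pics/w3.png

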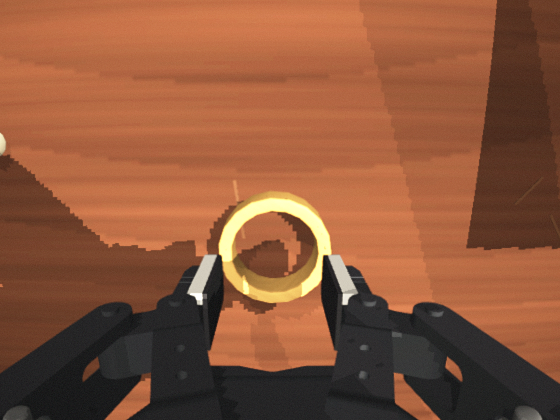

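The ring is centred at (275,247), spanning columns 219–331. The fingers, at (205,285) and (345,285), sit off it in +x or above it.

Run:
```python
from h import *
print(wz("w3",(275,247),.018))
print(wz("w3",(275,247),.030))
f=np.load("pics/w3.npz")
for z in (.0038,.015,.02,.025,.03):
    for y in (-.022,.022):
        p=f["R"].T@(np.array([.4306,.2711+y,z])-f["t"]); x=p[:2]/p[2]; x=x*(1+f["k1"]*(x@x)); print(z,y,(f["K"][:2,:2]@x+f["K"][:2,2]).round(1))
```

```text
[0.4278 0.272 ]
[0.4232 0.2719]
0.0038 -0.022 [232.5 242.3]
0.0038 0.022 [313.5 242.1]
0.015 -0.022 [230.2 249.9]
0.015 0.022 [316.  249.8]
0.02 -0.022 [229.1 253.7]
0.02 0.022 [317.2 253.5]
0.025 -0.022 [227.9 257.6]
0.025 0.022 [318.4 257.4]
0.03 -0.022 [226.6 261.7]
0.03 0.022 [319.8 261.5]
```

```bash
python3 -c "
from h import *
from cell import grab_frame
f=grab_frame('side');cv2.imwrite('pics/s1.png',f['pixels'][:,:,::-1])
g=grab_frame('top');cv2.imwrite('pics/t1.png',g['pixels'][:,:,::-1])
montage('pics/s1.png','pics/s1a.png',[(115,235)],half=50,k=6,cols=1)
for z in (0.0038,.02,.05,.1): print(cv2.projectPoints(np.array([[.4306,.2711,z]]),f['rvec'],f['tvec'],f['K'],np.array([f['k1'],0,0,0.]))[0].ravel())
"
```

```text
[115.78321147 260.09582526]
[113.58126799 253.44395563]
[109.34773832 240.67759606]
[101.80289972 217.99947425]
```

View pics/s1a.png

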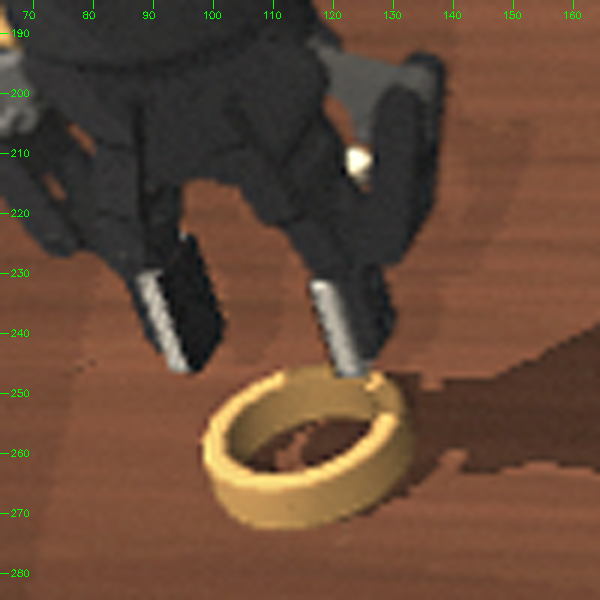

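The fingertips are well above the ring, at about (97,246) and (124,248) in the side view, so roughly 40 mm above the reported TCP. I'll shut the fingers here over the bore and measure the tip height again.

```bash
python3 -m handwheel '[{"x":0,"y":0,"z":0.02,"wx":0,"wy":0,"wz":0,"claw":-1},{"x":0,"y":0,"z":0.02,"wx":0,"wy":0,"wz":0,"claw":-1},{"x":0,"y":0,"z":0.02,"wx":0,"wy":0,"wz":0,"claw":-1},{"x":0,"y":0,"z":0.02,"wx":0,"wy":0,"wz":0,"claw":-1},{"x":0,"y":0,"z":0.02,"wx":0,"wy":0,"wz":0,"claw":-1},{"x":0,"y":0,"z":0.02,"wx":0,"wy":0,"wz":0,"claw":-1},{"x":0,"y":0,"z":0.02,"wx":0,"wy":0,"wz":0,"claw":-1},{"x":0,"y":0,"z":0.02,"wx":0,"wy":0,"wz":0,"claw":-1}]'
python3 -c "
from h import *
from cell import grab_frame
wrist('w4')
f=grab_frame('side');cv2.imwrite('pics/s2.png',f['pixels'][:,:,::-1])
a=cv2.resize(cv2.imread('pics/s2.png')[185:285,65:165],(400,400),interpolation=2); b=cv2.resize(cv2.imread('pics/w4.png')[180:380,175:375],(400,400),interpolation=2)
cv2.imwrite('pics/m4.png',np.hstack([a,b]))
"
```

```text
clock: 3.7
ee_pos: [0.4305, 0.2711, 0.0135]
tool_rot: [0.0, 1.0, -0.0, -0.0]
ft_force: [-0.7, -0.0, -0.5]
grip_width: -0.0001
finger_force: 0.0
3.7 [0.4305 0.2711 0.0135] [[-1.0, 0.0, -0.0], [0.0, 1.0, -0.0], [0.0, -0.0, -1.0]]
```

View pics/m4.png

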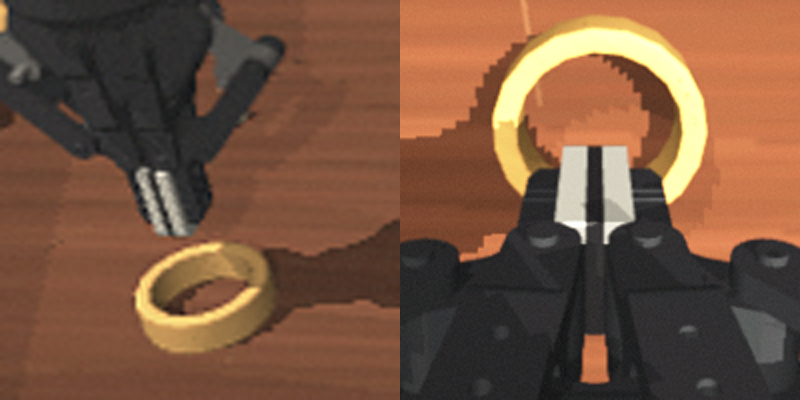

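Both views put the shut fingertips 33–43 mm behind the reported TCP. A gentle touch on bare bench at y≈0.20 will give the exact offset.

```bash
python3 -m handwheel '[{"x":0,"y":-0.07,"z":0.02,"wx":0,"wy":0,"wz":0,"claw":-1},{"x":0,"y":-0.14,"z":0.0,"wx":0,"wy":0,"wz":0,"claw":-1},{"x":0,"y":-0.14,"z":-0.03,"wx":0,"wy":0,"wz":0,"claw":-1},{"x":0,"y":-0.14,"z":-0.05,"wx":0,"wy":0,"wz":0,"claw":-1},{"x":0,"y":-0.14,"z":-0.06,"wx":0,"wy":0,"wz":0,"claw":-1},{"x":0,"y":-0.14,"z":-0.06,"wx":0,"wy":0,"wz":0,"claw":-1},{"x":0,"y":-0.14,"z":-0.06,"wx":0,"wy":0,"wz":0,"claw":-1}]'
python3 -m handwheel '[{"x":0,"y":0,"z":-0.004,"wx":0,"wy":0,"wz":0,"claw":-1},{"x":0,"y":0,"z":-0.008,"wx":0,"wy":0,"wz":0,"claw":-1},{"x":0,"y":0,"z":-0.008,"wx":0,"wy":0,"wz":0,"claw":-1}]'
```

```text
clock: 4.5
ee_pos: [0.4306, 0.2016, -0.0163]
tool_rot: [-0.0, 1.0, 0.0, 0.0]
ft_force: [0.3, 0.7, -0.7]
grip_width: -0.0001
finger_force: 0.0
clock: 4.8
ee_pos: [0.4304, 0.2012, -0.0206]
tool_rot: [-0.0, 1.0, -0.0, -0.0]
ft_force: [-0.2, 0.8, -0.3]
grip_width: 0.0002
finger_force: 0.0
```

```bash
python3 -m handwheel '[{"x":0,"y":0,"z":-0.004,"wx":0,"wy":0,"wz":0,"claw":-1},{"x":0,"y":0,"z":-0.008,"wx":0,"wy":0,"wz":0,"claw":-1},{"x":0,"y":0,"z":-0.012,"wx":0,"wy":0,"wz":0,"claw":-1},{"x":0,"y":0,"z":-0.012,"wx":0,"wy":0,"wz":0,"claw":-1}]'
```

```text
clock: 5.2
ee_pos: [0.4304, 0.201, -0.0268]
tool_rot: [0.0, 1.0, -0.0, -0.0]
ft_force: [0.1, -0.1, 0.8]
grip_width: -0.0003
finger_force: 0.0
```

```bash
python3 -m handwheel '[{"x":0,"y":0,"z":-0.004,"wx":0,"wy":0,"wz":0,"claw":-1},{"x":0,"y":0,"z":-0.004,"wx":0,"wy":0,"wz":0,"claw":-1}]'
```

```text
clock: 5.4
ee_pos: [0.4304, 0.2011, -0.0287]
tool_rot: [0.0, 1.0, -0.0, -0.0]
ft_force: [-0.3, 0.8, -0.4]
grip_width: 0.0002
finger_force: 0.0
```

```bash
python3 -m handwheel '[{"x":0,"y":0,"z":-0.004,"wx":0,"wy":0,"wz":0,"claw":-1},{"x":0,"y":0,"z":-0.004,"wx":0,"wy":0,"wz":0,"claw":-1}]'
```

```text
clock: 5.6
ee_pos: [0.4304, 0.2011, -0.0307]
tool_rot: [0.0, 1.0, -0.0, -0.0]
ft_force: [-0.6, -0.1, 0.9]
grip_width: -0.0001
finger_force: 0.0
```

```bash
python3 -m handwheel '[{"x":0,"y":0,"z":-0.004,"wx":0,"wy":0,"wz":0,"claw":-1},{"x":0,"y":0,"z":-0.004,"wx":0,"wy":0,"wz":0,"claw":-1}]'
```

```text
clock: 5.8
ee_pos: [0.4304, 0.2011, -0.0327]
tool_rot: [0.0, 1.0, -0.0, -0.0]
ft_force: [-0.6, -0.3, -1.4]
grip_width: -0.0001
finger_force: 0.0
```

```bash
python3 -c "
from h import *
from cell import grab_frame
f=grab_frame('side');cv2.imwrite('pics/s3.png',f['pixels'][:,:,::-1])
montage('pics/s3.png','pics/s3a.png',[(150,245)],half=40,k=6,cols=1)"
```

```text
(no output)
```

View pics/s3a.png

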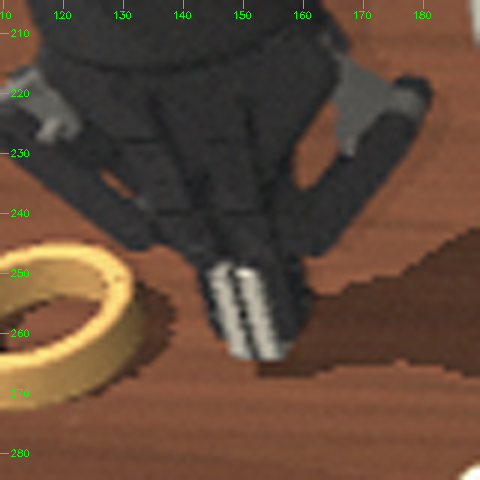

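The shut tips, at (153,264), nearly meet their own shadow, so only a few millimetres are left.

```bash
python3 -m handwheel '[{"x":0,"y":0,"z":-0.003,"wx":0,"wy":0,"wz":0,"claw":-1},{"x":0,"y":0,"z":-0.003,"wx":0,"wy":0,"wz":0,"claw":-1}]'
```

```text
clock: 6.05
ee_pos: [0.4304, 0.2011, -0.0341]
tool_rot: [0.0, 1.0, -0.0, -0.0]
ft_force: [-0.3, -0.3, -0.3]
grip_width: 0.0002
finger_force: 0.0
```

```bash
python3 -m handwheel '[{"x":0,"y":0,"z":-0.003,"wx":0,"wy":0,"wz":0,"claw":-1},{"x":0,"y":0,"z":-0.003,"wx":0,"wy":0,"wz":0,"claw":-1}]'
```

```text
clock: 6.25
ee_pos: [0.4304, 0.2011, -0.0356]
tool_rot: [0.0, 1.0, -0.0, -0.0]
ft_force: [-0.5, 0.1, -0.3]
grip_width: -0.0002
finger_force: 0.0
```

```bash
python3 -m handwheel '[{"x":0,"y":0,"z":-0.003,"wx":0,"wy":0,"wz":0,"claw":-1},{"x":0,"y":0,"z":-0.003,"wx":0,"wy":0,"wz":0,"claw":-1}]'
```

```text
clock: 6.45
ee_pos: [0.4305, 0.2011, -0.0371]
tool_rot: [0.0, 1.0, -0.0, -0.0]
ft_force: [-0.1, -0.4, 0.0]
grip_width: -0.0001
finger_force: 0.0
```

```bash
python3 -m handwheel '[{"x":0,"y":0,"z":-0.003,"wx":0,"wy":0,"wz":0,"claw":-1},{"x":0,"y":0,"z":-0.003,"wx":0,"wy":0,"wz":0,"claw":-1}]'
```

```text
clock: 6.65
ee_pos: [0.4304, 0.2011, -0.0386]
tool_rot: [0.0, 1.0, -0.0, -0.0]
ft_force: [-0.6, 0.2, 0.3]
grip_width: -0.0003
finger_force: 0.0
```

```bash
python3 -m handwheel '[{"x":0,"y":0,"z":-0.003,"wx":0,"wy":0,"wz":0,"claw":-1},{"x":0,"y":0,"z":-0.003,"wx":0,"wy":0,"wz":0,"claw":-1}]'
```

```text
clock: 6.85
ee_pos: [0.4305, 0.2011, -0.0388]
tool_rot: [-0.0, 1.0, 0.0, 0.0]
ft_force: [-3.9, -1.9, 17.6]
grip_width: -0.0002
finger_force: 9.0
```

Contact is at reported z = −0.0388, so the shut tip height is the reported z plus 0.0388 m. Now the ring pick.

```bash
python3 -m handwheel '[{"x":0,"y":0,"z":0.08,"wx":0,"wy":0,"wz":0,"claw":-1},{"x":0,"y":0,"z":0.14,"wx":0,"wy":0,"wz":0,"claw":1},{"x":0,"y":0.08,"z":0.14,"wx":0,"wy":0,"wz":0,"claw":1},{"x":0,"y":0.142,"z":0.14,"wx":0,"wy":0,"wz":0,"claw":1},{"x":0,"y":0.142,"z":0.14,"wx":0,"wy":0,"wz":0,"claw":1},{"x":0,"y":0.142,"z":0.14,"wx":0,"wy":0,"wz":0,"claw":1},{"x":0,"y":0.142,"z":0.14,"wx":0,"wy":0,"wz":0,"claw":1},{"x":0,"y":0.142,"z":0.14,"wx":0,"wy":0,"wz":0,"claw":1},{"x":0,"y":0.142,"z":0.09,"wx":0,"wy":0,"wz":0,"claw":1},{"x":0,"y":0.142,"z":0.05,"wx":0,"wy":0,"wz":0,"claw":1},{"x":0,"y":0.142,"z":0.02,"wx":0,"wy":0,"wz":0,"claw":1},{"x":0,"y":0.142,"z":0.007,"wx":0,"wy":0,"wz":0,"claw":1},{"x":0,"y":0.142,"z":0.007,"wx":0,"wy":0,"wz":0,"claw":1},{"x":0,"y":0.142,"z":0.007,"wx":0,"wy":0,"wz":0,"claw":0},{"x":0,"y":0.142,"z":0.007,"wx":0,"wy":0,"wz":0,"claw":0},{"x":0,"y":0.142,"z":0.007,"wx":0,"wy":0,"wz":0,"claw":0},{"x":0,"y":0.142,"z":0.007,"wx":0,"wy":0,"wz":0,"claw":0},{"x":0,"y":0.142,"z":0.007,"wx":0,"wy":0,"wz":0,"claw":0}]'
```

```text
clock: 8.65
ee_pos: [0.4311, 0.2723, -0.0349]
tool_rot: [0.0, 1.0, 0.0, 0.001]
ft_force: [-2.9, -1.6, 11.5]
grip_width: 0.0559
finger_force: 61.0
```

```bash
python3 -m handwheel '[{"x":0,"y":0,"z":0.02,"wx":0,"wy":0,"wz":0,"claw":0},{"x":0,"y":0,"z":0.08,"wx":0,"wy":0,"wz":0,"claw":0},{"x":0,"y":0,"z":0.16,"wx":0,"wy":0,"wz":0,"claw":0},{"x":0,"y":0,"z":0.24,"wx":0,"wy":0,"wz":0,"claw":0},{"x":0,"y":0,"z":0.24,"wx":0,"wy":0,"wz":0,"claw":0},{"x":0,"y":0,"z":0.24,"wx":0,"wy":0,"wz":0,"claw":0}]'
python3 -c "
from h import *
from cell import grab_frame
wrist('w5')
f=grab_frame('side');cv2.imwrite('pics/s5.png',f['pixels'][:,:,::-1])
a=cv2.resize(cv2.imread('pics/s5.png')[130:250,40:160],(400,400),interpolation=2); b=cv2.resize(cv2.imread('pics/w5.png')[160:360,175:375],(400,400),interpolation=2)
cv2.imwrite('pics/m5.png',np.hstack([a,b]))
"
```

```text
clock: 9.25
ee_pos: [0.4305, 0.2721, 0.0842]
tool_rot: [0.0, 1.0, 0.0, 0.001]
ft_force: [-0.1, 0.2, -2.5]
grip_width: 0.0556
finger_force: 64.4
9.25 [0.4305 0.2721 0.0842] [[-1.0, 0.0, 0.001], [0.0, 1.0, 0.001], [-0.001, 0.001, -1.0]]
```

View pics/m5.png

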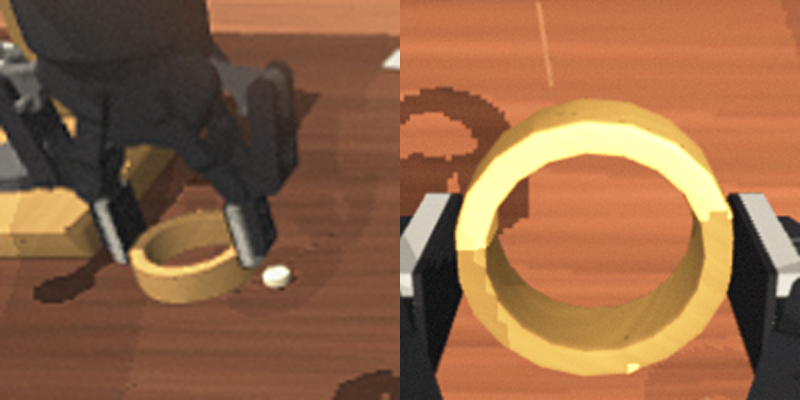

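The ring is held level between the pads and centred on the finger line. Next I'll carry it towards the bed and look at the bed from the wrist.

```bash
python3 -m handwheel '[{"x":0.06,"y":-0.06,"z":0.06,"wx":0,"wy":0,"wz":0,"claw":0},{"x":0.12,"y":-0.14,"z":0.12,"wx":0,"wy":0,"wz":0,"claw":0},{"x":0.12,"y":-0.24,"z":0.14,"wx":0,"wy":0,"wz":0,"claw":0},{"x":0.12,"y":-0.34,"z":0.14,"wx":0,"wy":0,"wz":0,"claw":0},{"x":0.12,"y":-0.44,"z":0.14,"wx":0,"wy":0,"wz":0,"claw":0},{"x":0.12,"y":-0.54,"z":0.14,"wx":0,"wy":0,"wz":0,"claw":0},{"x":0.12,"y":-0.64,"z":0.14,"wx":0,"wy":0,"wz":0,"claw":0},{"x":0.12,"y":-0.74,"z":0.14,"wx":0,"wy":0,"wz":0,"claw":0},{"x":0.12,"y":-0.84,"z":0.14,"wx":0,"wy":0,"wz":0,"claw":0},{"x":0.12,"y":-0.94,"z":0.14,"wx":0,"wy":0,"wz":0,"claw":0},{"x":0.12,"y":-1.0,"z":0.14,"wx":0,"wy":0,"wz":0,"claw":0},{"x":0.12,"y":-1.0,"z":0.14,"wx":0,"wy":0,"wz":0,"claw":0},{"x":0.12,"y":-1.0,"z":0.14,"wx":0,"wy":0,"wz":0,"claw":0},{"x":0.12,"y":-1.0,"z":0.14,"wx":0,"wy":0,"wz":0,"claw":0},{"x":0.12,"y":-1.0,"z":0.14,"wx":0,"wy":0,"wz":0,"claw":0}]'
python3 -c "
from h import *
wrist('w6')"
```

```text
clock: 10.85
ee_pos: [0.4905, -0.2267, 0.1532]
tool_rot: [-0.001, 1.0, 0.0, -0.0]
ft_force: [-0.3, -0.1, -1.7]
grip_width: 0.0558
finger_force: 64.8
10.85 [ 0.4905 -0.2267  0.1532] [[-1.0, -0.001, -0.001], [-0.001, 1.0, 0.001], [0.001, 0.001, -1.0]]
```

View pics/w6.png

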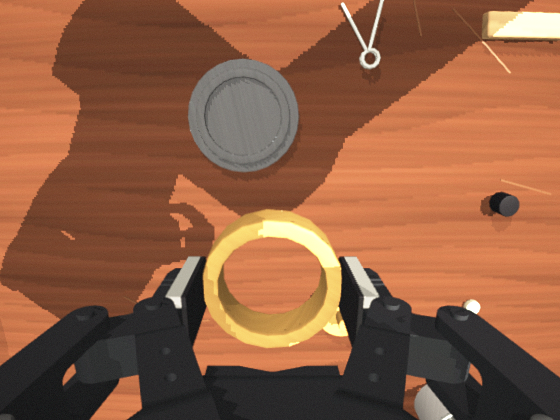

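The bed plate is centred at (244,116), the black button's top is at about (506,204), and the ring is still held.

Run:
```python
from h import *
print(wz("w6",(244.3,115.7),.009),wz("w6",(245,116),.012),wz("w6",(506,205),.018))
```

```text
[ 0.4245 -0.2518] [ 0.4247 -0.2509] [ 0.5042 -0.0033]
```

```bash
python3 -m handwheel '[{"x":-0.08,"y":-0.047,"z":0,"wx":0,"wy":0,"wz":0,"claw":0},{"x":-0.131,"y":-0.047,"z":-0.05,"wx":0,"wy":0,"wz":0,"claw":0},{"x":-0.131,"y":-0.047,"z":-0.15,"wx":0,"wy":0,"wz":0,"claw":0},{"x":-0.131,"y":-0.047,"z":-0.25,"wx":0,"wy":0,"wz":0,"claw":0},{"x":-0.131,"y":-0.047,"z":-0.31,"wx":0,"wy":0,"wz":0,"claw":0},{"x":-0.131,"y":-0.047,"z":-0.32,"wx":0,"wy":0,"wz":0,"claw":0},{"x":-0.131,"y":-0.047,"z":-0.32,"wx":0,"wy":0,"wz":0,"claw":0},{"x":-0.131,"y":-0.047,"z":-0.335,"wx":0,"wy":0,"wz":0,"claw":0},{"x":-0.131,"y":-0.047,"z":-0.35,"wx":0,"wy":0,"wz":0,"claw":0},{"x":-0.131,"y":-0.047,"z":-0.361,"wx":0,"wy":0,"wz":0,"claw":0},{"x":-0.131,"y":-0.047,"z":-0.361,"wx":0,"wy":0,"wz":0,"claw":0},{"x":-0.131,"y":-0.047,"z":-0.361,"wx":0,"wy":0,"wz":0,"claw":0}]'
```

```text
clock: 12.1
ee_pos: [0.4253, -0.2516, -0.0267]
tool_rot: [0.0, 1.0, -0.0, 0.0]
ft_force: [0.4, 0.7, 0.4]
grip_width: 0.0558
finger_force: 65.0
```

```bash
python3 -m handwheel '[{"x":0,"y":0,"z":0,"wx":0,"wy":0,"wz":0,"claw":0.5},{"x":0,"y":0,"z":0,"wx":0,"wy":0,"wz":0,"claw":0.6},{"x":0,"y":0,"z":0,"wx":0,"wy":0,"wz":0,"claw":0.7},{"x":0,"y":0,"z":0,"wx":0,"wy":0,"wz":0,"claw":0.7},{"x":0,"y":0,"z":0.04,"wx":0,"wy":0,"wz":0,"claw":0.7},{"x":0,"y":0,"z":0.1,"wx":0,"wy":0,"wz":0,"claw":1},{"x":0,"y":0,"z":0.2,"wx":0,"wy":0,"wz":0,"claw":1},{"x":0.05,"y":0,"z":0.3,"wx":0,"wy":0,"wz":0,"claw":1},{"x":0.131,"y":0,"z":0.361,"wx":0,"wy":0,"wz":0,"claw":1},{"x":0.131,"y":0,"z":0.361,"wx":0,"wy":0,"wz":0,"claw":1},{"x":0.131,"y":0,"z":0.361,"wx":0,"wy":0,"wz":0,"claw":1},{"x":0.131,"y":0,"z":0.361,"wx":0,"wy":0,"wz":0,"claw":1}]'
python3 -c "
from h import *
wrist('w7')
montage('pics/w7.png','pics/w7a.png',[(275,120)],half=64,k=4,cols=1)"
```

```text
clock: 13.3
ee_pos: [0.4893, -0.2508, 0.152]
tool_rot: [0.0, 1.0, 0.001, -0.001]
ft_force: [0.4, 0.1, 0.0]
grip_width: 0.0855
finger_force: 0.0
13.3 [ 0.4893 -0.2508  0.152 ] [[-1.0, 0.0, -0.003], [0.0, 1.0, 0.002], [0.003, 0.002, -1.0]]
```

View pics/w7a.png

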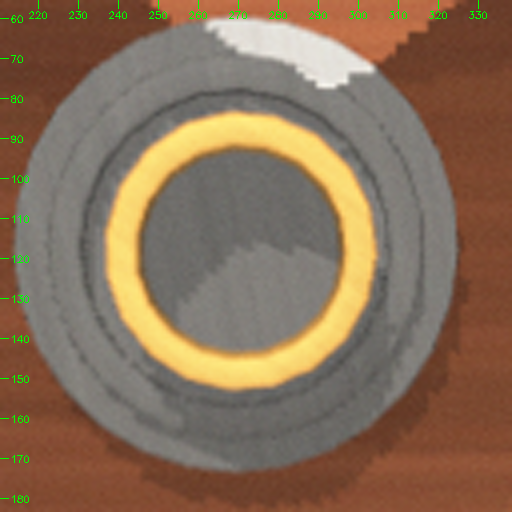

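The ring sits well inside the recess, centred at (271,118), with an even gap to the rim. I have one picture view left, so from here I'll measure with image code.

```bash
python3 -m handwheel '[{"x":0.08,"y":0.1,"z":0,"wx":0,"wy":0,"wz":0,"claw":1},{"x":0.16,"y":0.2,"z":0,"wx":0,"wy":0,"wz":0,"claw":1},{"x":0.16,"y":0.3,"z":0,"wx":0,"wy":0,"wz":0,"claw":1},{"x":0.16,"y":0.4,"z":0,"wx":0,"wy":0,"wz":0,"claw":1},{"x":0.16,"y":0.48,"z":0,"wx":0,"wy":0,"wz":0,"claw":1},{"x":0.16,"y":0.503,"z":0,"wx":0,"wy":0,"wz":0,"claw":1},{"x":0.16,"y":0.503,"z":0,"wx":0,"wy":0,"wz":0,"claw":1},{"x":0.16,"y":0.503,"z":0,"wx":0,"wy":0,"wz":0,"claw":1},{"x":0.16,"y":0.503,"z":0,"wx":0,"wy":0,"wz":0,"claw":1}]'
python3 -c "
from h import *
wrist('w8')"
python3 -m handwheel '[{"x":0.07,"y":0.1,"z":0,"wx":0,"wy":0,"wz":0,"claw":1},{"x":0.14,"y":0.2,"z":0,"wx":0,"wy":0,"wz":0,"claw":1},{"x":0.196,"y":0.29,"z":0,"wx":0,"wy":0,"wz":0,"claw":1},{"x":0.196,"y":0.328,"z":0,"wx":0,"wy":0,"wz":0,"claw":1},{"x":0.196,"y":0.328,"z":0,"wx":0,"wy":0,"wz":0,"claw":1},{"x":0.196,"y":0.328,"z":0,"wx":0,"wy":0,"wz":0,"claw":1},{"x":0.196,"y":0.328,"z":0,"wx":0,"wy":0,"wz":0,"claw":1}]'
python3 - <<'E'
from h import *
wrist('w9')
print("ring",wz("w7",(270.9,118.1),.026))
def blob(name,fn,z,near):
    im=cv2.imread(f"pics/{name}.png"); m=fn(im).astype(np.uint8)
    n,l,st,c=cv2.connectedComponentsWithStats(m)
    for i in range(1,n):
        if st[i,4]>150 and np.hypot(*(c[i]-near))<60:
            p=cv2.findNonZero((l==i).astype(np.uint8)); ce,r=cv2.minEnclosingCircle(p); b=st[i]
            print(name,b,c[i].round(1),np.round(ce,1),round(r,1),wz(name,ce,z))
blob("w8",lambda im: im.max(2)<60,.018,(272,114))
for th in (130,160,190,220): blob("w9",lambda im: im.min(2)>th,.034,(272,114))
E
```

```text
clock: 14.25
ee_pos: [0.5702, -0.0013, 0.153]
tool_rot: [0.001, 1.0, -0.0, -0.001]
ft_force: [0.2, -0.4, 0.1]
grip_width: 0.0852
finger_force: 0.0
14.25 [ 0.5702 -0.0013  0.153 ] [[-1.0, 0.002, -0.001], [0.002, 1.0, -0.0], [0.001, -0.0, -1.0]]
clock: 15.0
ee_pos: [0.6685, 0.1623, 0.1534]
tool_rot: [0.001, 1.0, -0.0, -0.0]
ft_force: [-0.1, 0.1, -0.6]
grip_width: 0.0852
finger_force: 0.0
15.0 [0.6685 0.1623 0.1534] [[-1.0, 0.002, -0.0], [0.002, 1.0, -0.0], [0.0, -0.0, -1.0]]
ring [ 0.4249 -0.2519]
w9 [ 253   96   44   44 1551] [274.4 117.5] [274.5 117.5] 22.5 [0.6039 0.164 ]
w9 [ 253   96   44   44 1532] [274.4 117.5] [274.4 117.5] 22.2 [0.6039 0.1639]
w9 [ 253   96   44   44 1483] [274.3 117.7] [274.4 117.7] 22.1 [0.604 0.164]
w9 [ 253   96   44   44 1425] [274.  117.8] [274.5 117.6] 21.9 [0.6039 0.164 ]
```

```bash
python3 -m handwheel '[{"x":-0.09,"y":0,"z":-0.03,"wx":0,"wy":0,"wz":0,"claw":1},{"x":-0.128,"y":0,"z":-0.1,"wx":0,"wy":0,"wz":0,"claw":1},{"x":-0.128,"y":0,"z":-0.18,"wx":0,"wy":0,"wz":0,"claw":1},{"x":-0.128,"y":0,"z":-0.26,"wx":0,"wy":0,"wz":0,"claw":1},{"x":-0.128,"y":0,"z":-0.32,"wx":0,"wy":0,"wz":0,"claw":1},{"x":-0.128,"y":0,"z":-0.346,"wx":0,"wy":0,"wz":0,"claw":1},{"x":-0.128,"y":0,"z":-0.346,"wx":0,"wy":0,"wz":0,"claw":1},{"x":-0.128,"y":0,"z":-0.346,"wx":0,"wy":0,"wz":0,"claw":0.2},{"x":-0.128,"y":0,"z":-0.346,"wx":0,"wy":0,"wz":0,"claw":-0.5},{"x":-0.128,"y":0,"z":-0.346,"wx":0,"wy":0,"wz":0,"claw":-0.5},{"x":-0.128,"y":0,"z":-0.346,"wx":0,"wy":0,"wz":0,"claw":-0.5},{"x":-0.128,"y":0,"z":-0.346,"wx":0,"wy":0,"wz":0,"claw":-0.5},{"x":-0.128,"y":0,"z":-0.346,"wx":0,"wy":0,"wz":0,"claw":-0.5}]'
python3 -c "
from cell import robot
print(robot.state()['ee_pos'])"
```

```text
clock: 16.35
ee_pos: [0.6053, 0.1642, -0.018]
tool_rot: [-0.0, 1.0, 0.0, 0.001]
ft_force: [-1.0, 0.5, 6.3]
grip_width: 0.0335
finger_force: 59.6
[ 0.60525031  0.16424881 -0.01797852]
```

```bash
python3 -m handwheel '[{"x":0,"y":0,"z":0.05,"wx":0,"wy":0,"wz":0,"claw":-0.5},{"x":0,"y":0,"z":0.13,"wx":0,"wy":0,"wz":0,"claw":-0.5},{"x":-0.03,"y":-0.07,"z":0.2,"wx":0,"wy":0,"wz":0,"claw":-0.5},{"x":-0.07,"y":-0.16,"z":0.2,"wx":0,"wy":0,"wz":0,"claw":-0.5},{"x":-0.11,"y":-0.25,"z":0.2,"wx":0,"wy":0,"wz":0,"claw":-0.5},{"x":-0.15,"y":-0.34,"z":0.2,"wx":0,"wy":0,"wz":0,"claw":-0.5},{"x":-0.19,"y":-0.43,"z":0.2,"wx":0,"wy":0,"wz":0,"claw":-0.5},{"x":-0.23,"y":-0.52,"z":0.2,"wx":0,"wy":0,"wz":0,"claw":-0.5},{"x":-0.27,"y":-0.61,"z":0.2,"wx":0,"wy":0,"wz":0,"claw":-0.5},{"x":-0.31,"y":-0.7,"z":0.2,"wx":0,"wy":0,"wz":0,"claw":-0.5},{"x":-0.34,"y":-0.78,"z":0.2,"wx":0,"wy":0,"wz":0,"claw":-0.5},{"x":-0.358,"y":-0.831,"z":0.2,"wx":0,"wy":0,"wz":0,"claw":-0.5},{"x":-0.358,"y":-0.831,"z":0.2,"wx":0,"wy":0,"wz":0,"claw":-0.5},{"x":-0.358,"y":-0.831,"z":0.14,"wx":0,"wy":0,"wz":0,"claw":-0.5},{"x":-0.358,"y":-0.831,"z":0.09,"wx":0,"wy":0,"wz":0,"claw":-0.5},{"x":-0.358,"y":-0.831,"z":0.078,"wx":0,"wy":0,"wz":0,"claw":-0.5},{"x":-0.358,"y":-0.831,"z":0.078,"wx":0,"wy":0,"wz":0,"claw":-0.5},{"x":-0.358,"y":-0.831,"z":0.078,"wx":0,"wy":0,"wz":0,"claw":-0.5}]'
```

```text
clock: 18.15
ee_pos: [0.4262, -0.2514, 0.0205]
tool_rot: [-0.0, 1.0, -0.001, 0.001]
ft_force: [-0.1, -0.3, -2.2]
grip_width: 0.033
finger_force: 60.7
```

```bash
python3 -m handwheel '[{"x":0,"y":-0.0006,"z":-0.012,"wx":0,"wy":0,"wz":0,"claw":-0.5},{"x":0,"y":-0.0006,"z":-0.024,"wx":0,"wy":0,"wz":0,"claw":-0.5},{"x":0,"y":-0.0006,"z":-0.036,"wx":0,"wy":0,"wz":0,"claw":-0.5},{"x":0,"y":-0.0006,"z":-0.036,"wx":0,"wy":0,"wz":0,"claw":-0.5}]'
python3 -m handwheel '[{"x":0,"y":0,"z":-0.012,"wx":0,"wy":0,"wz":0,"claw":-0.5},{"x":0,"y":0,"z":-0.02,"wx":0,"wy":0,"wz":0,"claw":-0.5},{"x":0,"y":0,"z":-0.023,"wx":0,"wy":0,"wz":0,"claw":-0.5},{"x":0,"y":0,"z":-0.023,"wx":0,"wy":0,"wz":0,"claw":-0.5}]'
```

```text
clock: 18.55
ee_pos: [0.4251, -0.2514, 0.0008]
tool_rot: [0.0, 1.0, 0.001, -0.001]
ft_force: [-0.1, -0.4, -2.8]
grip_width: 0.0333
finger_force: 60.7
clock: 18.95
ee_pos: [0.4254, -0.2517, -0.0099]
tool_rot: [0.0, 1.0, 0.0, -0.0]
ft_force: [-1.2, 0.6, -1.1]
grip_width: 0.0333
finger_force: 61.0
```

```bash
python3 -m handwheel '[{"x":0,"y":0,"z":0,"wx":0,"wy":0,"wz":0,"claw":-0.1},{"x":0,"y":0,"z":0,"wx":0,"wy":0,"wz":0,"claw":0.1},{"x":0,"y":0,"z":0,"wx":0,"wy":0,"wz":0,"claw":0.15},{"x":0,"y":0,"z":0,"wx":0,"wy":0,"wz":0,"claw":0.15},{"x":0,"y":0,"z":0.05,"wx":0,"wy":0,"wz":0,"claw":0.15},{"x":0,"y":0,"z":0.12,"wx":0,"wy":0,"wz":0,"claw":1},{"x":0.03,"y":0,"z":0.2,"wx":0,"wy":0,"wz":0,"claw":1},{"x":0.1,"y":0,"z":0.28,"wx":0,"wy":0,"wz":0,"claw":1},{"x":0.13,"y":0,"z":0.327,"wx":0,"wy":0,"wz":0,"claw":1},{"x":0.13,"y":0,"z":0.327,"wx":0,"wy":0,"wz":0,"claw":1},{"x":0.13,"y":0,"z":0.327,"wx":0,"wy":0,"wz":0,"claw":1},{"x":0.13,"y":0,"z":0.327,"wx":0,"wy":0,"wz":0,"claw":1}]'
python3 - <<'E'
from h import *
wrist('w10')
def blob(name,m,z,near):
    n,l,st,c=cv2.connectedComponentsWithStats(m.astype(np.uint8))
    for i in range(1,n):
        if st[i,4]>60 and np.hypot(*(c[i]-near))<60:
            p=cv2.findNonZero((l==i).astype(np.uint8)); ce,r=cv2.minEnclosingCircle(p)
            print(name,st[i],np.round(ce,1),round(r,1),wz(name,ce,z))
im=cv2.imread("pics/w10.png"); hsv=cv2.cvtColor(im,cv2.COLOR_BGR2HSV)
blob("w10",(hsv[...,1]>110)&(hsv[...,0]>18)&(hsv[...,0]<36),.026,(270,118))
for th in (110,130,160,200): blob("w10",im.min(2)>th,.042,(270,118))
im=cv2.imread("pics/w8.png"); print(im[100:130:6,258:290:6].max(2))
for th in (50,70,80,90): print(th);blob("w8",im.max(2)<th,.018,(272,114))
E
```

```text
clock: 20.15
ee_pos: [0.4894, -0.2513, 0.1522]
tool_rot: [0.0, 1.0, 0.001, -0.001]
ft_force: [0.4, 0.3, -0.9]
grip_width: 0.0855
finger_force: 0.0
20.15 [ 0.4894 -0.2513  0.1522] [[-1.0, 0.0, -0.002], [0.0, 1.0, 0.002], [0.002, 0.002, -1.0]]
w10 [ 239   84   66   68 1198] [270.9 117.6] 33.9 [ 0.4248 -0.2524]
w10 [ 215   60  110  113 4513] [270.9 116. ] 56.5 [ 0.4233 -0.2524]
w10 [ 249   94   46   47 1689] [271.1 117.4] 23.5 [ 0.4245 -0.2522]
w10 [263  60  42  19 406] [283.5  67. ] 21.4 [ 0.3861 -0.2425]
w10 [ 249   95   45   46 1640] [271.1 117.3] 23.1 [ 0.4244 -0.2522]
w10 [263  60  42  18 350] [283.5  66.5] 21.2 [ 0.3857 -0.2425]
w10 [ 249   95   45   45 1585] [271.  117.2] 22.7 [ 0.4243 -0.2523]
w10 [264  61  40  17 295] [283.5  66.5] 20.3 [ 0.3857 -0.2425]
w10 [ 250   95   43   45 1454] [271.4 117.2] 22.3 [ 0.4243 -0.2519]
[[183 181 181 183 184 181]
 [189 188  81  78 129 196]
 [121  60  73  73  86 184]
 [ 98  61  68  71  77 164]
 [104  93  68  70  70 167]]
50
70
w8 [263 107  22  23 185] [274.1 117.5] 11.8 [5.056e-01 2.000e-04]
80
w8 [262 105  25  28 396] [272.  118.7] 14.2 [ 0.5066 -0.0016]
90
w8 [262 105  25  28 496] [274.  119.5] 14.8 [5.073e-01 1.000e-04]
```

Run:
```python
from h import *
im=cv2.imread("pics/w8.png").max(2); print(im[98:138,272:277].mean(1).round().astype(int)); print(im[112:117,250:298].mean(0).round().astype(int)); print(im[121:125,250:298].mean(0).round().astype(int))
```

```text
[183 182 182 181 178 182 130  81  78  81  78  76  76  77  75  75  73  72
  73  73  71  72  69  66  69  67  67  65  65  63  57  80 136 151 150 148
 146 144 141 143]
[183 183 182 183 172 154 151 134 107 103 101 101  92  66  60  64  69  68
  67  68  71  71  72  73  75  74  74  78  79  79  81  81  84  85  86  85
  95 155 181 185 184 183 184 184 183 183 184 183]
[177 178 178 177 149 103  99 100 100  99  99 101 100  90  74  59  58  63
  64  67  66  65  67  66  68  69  67  69  73  70  70  73  73  69  71  81
 130 159 164 173 179 180 180 179 178 180 180 181]
```

```bash
python3 -m handwheel '[{"x":0.01,"y":0.1,"z":0,"wx":0,"wy":0,"wz":0,"claw":1},{"x":0.02,"y":0.2,"z":0,"wx":0,"wy":0,"wz":0,"claw":1},{"x":0.03,"y":0.3,"z":0,"wx":0,"wy":0,"wz":0,"claw":1},{"x":0.03,"y":0.4,"z":0,"wx":0,"wy":0,"wz":0,"claw":1},{"x":0.03,"y":0.48,"z":-0.05,"wx":0,"wy":0,"wz":0,"claw":0.4},{"x":0.03,"y":0.505,"z":-0.13,"wx":0,"wy":0,"wz":0,"claw":0.2},{"x":0.03,"y":0.505,"z":-0.21,"wx":0,"wy":0,"wz":0,"claw":0.2},{"x":0.03,"y":0.505,"z":-0.29,"wx":0,"wy":0,"wz":0,"claw":0.2},{"x":0.03,"y":0.505,"z":-0.34,"wx":0,"wy":0,"wz":0,"claw":0.2},{"x":0.03,"y":0.505,"z":-0.37,"wx":0,"wy":0,"wz":0,"claw":0.2},{"x":0.03,"y":0.505,"z":-0.37,"wx":0,"wy":0,"wz":0,"claw":0.2},{"x":0.03,"y":0.505,"z":-0.37,"wx":0,"wy":0,"wz":0,"claw":-0.3},{"x":0.03,"y":0.505,"z":-0.37,"wx":0,"wy":0,"wz":0,"claw":-0.8},{"x":0.03,"y":0.505,"z":-0.37,"wx":0,"wy":0,"wz":0,"claw":-0.8},{"x":0.03,"y":0.505,"z":-0.37,"wx":0,"wy":0,"wz":0,"claw":-0.8},{"x":0.03,"y":0.505,"z":-0.37,"wx":0,"wy":0,"wz":0,"claw":-0.8},{"x":0.03,"y":0.505,"z":-0.37,"wx":0,"wy":0,"wz":0,"claw":-0.8}]'
```

```text
clock: 21.9
ee_pos: [0.506, 0.0006, -0.0304]
tool_rot: [0.0, 1.0, -0.0, 0.001]
ft_force: [-2.6, -0.9, 6.8]
grip_width: 0.0188
finger_force: 58.7
```

```bash
python3 -m handwheel '[{"x":0,"y":0,"z":0.06,"wx":0,"wy":0,"wz":0,"claw":-0.8},{"x":0,"y":0,"z":0.15,"wx":0,"wy":0,"wz":0,"claw":-0.8},{"x":-0.03,"y":-0.08,"z":0.2,"wx":0,"wy":0,"wz":0,"claw":-0.8},{"x":-0.06,"y":-0.17,"z":0.2,"wx":0,"wy":0,"wz":0,"claw":-0.8},{"x":-0.09,"y":-0.26,"z":0.2,"wx":0,"wy":0,"wz":0,"claw":-0.8},{"x":-0.12,"y":-0.35,"z":0.2,"wx":0,"wy":0,"wz":0,"claw":-0.8},{"x":-0.15,"y":-0.44,"z":0.2,"wx":0,"wy":0,"wz":0,"claw":-0.8},{"x":-0.161,"y":-0.505,"z":0.2,"wx":0,"wy":0,"wz":0,"claw":-0.8},{"x":-0.161,"y":-0.505,"z":0.2,"wx":0,"wy":0,"wz":0,"claw":-0.8},{"x":-0.161,"y":-0.505,"z":0.15,"wx":0,"wy":0,"wz":0,"claw":-0.8},{"x":-0.161,"y":-0.505,"z":0.11,"wx":0,"wy":0,"wz":0,"claw":-0.8},{"x":-0.161,"y":-0.505,"z":0.102,"wx":0,"wy":0,"wz":0,"claw":-0.8},{"x":-0.161,"y":-0.505,"z":0.102,"wx":0,"wy":0,"wz":0,"claw":-0.8},{"x":-0.161,"y":-0.505,"z":0.102,"wx":0,"wy":0,"wz":0,"claw":-0.8}]'
```

```text
clock: 23.3
ee_pos: [0.4256, -0.2518, 0.0205]
tool_rot: [-0.0, 1.0, -0.001, 0.001]
ft_force: [1.0, 0.6, 0.2]
grip_width: 0.0188
finger_force: 58.8
```

```bash
python3 -m handwheel '[{"x":0,"y":0,"z":-0.008,"wx":0,"wy":0,"wz":0,"claw":-0.8},{"x":0,"y":0,"z":-0.016,"wx":0,"wy":0,"wz":0,"claw":-0.8},{"x":0,"y":0,"z":-0.022,"wx":0,"wy":0,"wz":0,"claw":-0.8},{"x":0,"y":0,"z":-0.026,"wx":0,"wy":0,"wz":0,"claw":-0.8},{"x":0,"y":0,"z":-0.026,"wx":0,"wy":0,"wz":0,"claw":-0.8},{"x":0,"y":0,"z":-0.026,"wx":0,"wy":0,"wz":0,"claw":-0.8}]'
```

```text
clock: 23.9
ee_pos: [0.425, -0.2517, 0.0067]
tool_rot: [0.0, 1.0, -0.0, 0.0]
ft_force: [-1.1, 1.0, 3.3]
grip_width: 0.0187
finger_force: 59.1
```

Light contact at the expected depth. I'll release the button, back off and check it.

```bash
python3 -m handwheel '[{"x":0,"y":0,"z":0,"wx":0,"wy":0,"wz":0,"claw":-0.5},{"x":0,"y":0,"z":0,"wx":0,"wy":0,"wz":0,"claw":-0.3},{"x":0,"y":0,"z":0,"wx":0,"wy":0,"wz":0,"claw":-0.2},{"x":0,"y":0,"z":0,"wx":0,"wy":0,"wz":0,"claw":-0.2},{"x":0,"y":0,"z":0.04,"wx":0,"wy":0,"wz":0,"claw":-0.2},{"x":0,"y":0,"z":0.12,"wx":0,"wy":0,"wz":0,"claw":1},{"x":0.05,"y":0,"z":0.2,"wx":0,"wy":0,"wz":0,"claw":1},{"x":0.1,"y":0,"z":0.27,"wx":0,"wy":0,"wz":0,"claw":1},{"x":0.131,"y":0,"z":0.294,"wx":0,"wy":0,"wz":0,"claw":1},{"x":0.131,"y":0,"z":0.294,"wx":0,"wy":0,"wz":0,"claw":1},{"x":0.131,"y":0,"z":0.294,"wx":0,"wy":0,"wz":0,"claw":1},{"x":0.131,"y":0,"z":0.294,"wx":0,"wy":0,"wz":0,"claw":1}]'
python3 - <<'E'
from h import *
wrist('w11')
im=cv2.imread("pics/w11.png").max(2).astype(int); 
print(im[85:150,269:273].mean(1).round().astype(int)); print(im[110:114,240:305].mean(0).round().astype(int)); print(im[118:121,240:305].mean(0).round().astype(int))
E
```

```text
clock: 25.1
ee_pos: [0.4893, -0.2513, 0.1522]
tool_rot: [0.0, 1.0, 0.001, -0.001]
ft_force: [-0.5, 0.2, -0.4]
grip_width: 0.0854
finger_force: 0.0
25.1 [ 0.4893 -0.2513  0.1522] [[-1.0, 0.001, -0.002], [0.001, 1.0, 0.002], [0.002, 0.002, -1.0]]
[254 253 251 250 249 248 237 181 129 126 223 252 252 247 236 212 221 225
 149  67  49  52  52  52  51  51  49  49  50  50  48  48  49  48  49  46
  49  46  48  45  46  47  44  45  41  47 113 209 232 224 206 218 232 228
 214 170 108 102 117 140 189 235 240 239 235]
[252 250 250 250 249 245 210 136 112 137 210 243 247 244 232 217 225 230
 197 111  51  46  50  49  49  50  47  50  50  49  50  50  50  50  49  50
  50  50  51  52  48  46  50  79 171 237 233 220 232 243 246 245 212 138
 109 116 150 237 250 249 249 249 250 248 208]
[251 251 251 251 252 234 132 107 114 193 244 246 245 231 215 228 235 201
 100  48  44  46  49  47  49  45  46  49  49  47  46  48  48  49  47  48
  48  47  46  48  47  45  46  43  54 167 245 249 228 237 246 246 245 193
 121 108 124 162 244 251 250 249 248 248 249]
```

```bash
python3 -m handwheel '[{"x":0.08,"y":0.05,"z":0,"wx":0,"wy":0,"wz":0,"claw":1},{"x":0.16,"y":0.09,"z":0,"wx":0,"wy":0,"wz":0,"claw":1},{"x":0.24,"y":0.14,"z":0,"wx":0,"wy":0,"wz":0,"claw":1},{"x":0.32,"y":0.18,"z":0,"wx":0,"wy":0,"wz":0,"claw":1},{"x":0.386,"y":0.194,"z":0,"wx":0,"wy":0,"wz":0,"claw":1},{"x":0.386,"y":0.194,"z":0,"wx":0,"wy":0,"wz":0,"claw":1},{"x":0.386,"y":0.194,"z":0,"wx":0,"wy":0,"wz":0,"claw":1},{"x":0.386,"y":0.194,"z":0,"wx":0,"wy":0,"wz":0,"claw":1},{"x":0.386,"y":0.194,"z":0,"wx":0,"wy":0,"wz":0,"claw":1}]'
python3 - <<'E'
from h import *
print("button",wz("w11",(271.3,117.2),.055),"bush",wz("w11",(271.3,117.4),.042))
wrist('w12')
im=cv2.imread("pics/w12.png"); hsv=cv2.cvtColor(im,cv2.COLOR_BGR2HSV)
m=((hsv[...,1]>110)&(hsv[...,0]>17)&(hsv[...,0]<36)&(hsv[...,2]>130)).astype(np.uint8)
n,l,st,c=cv2.connectedComponentsWithStats(m)
for i in range(1,n):
    if st[i,4]>300:
        p=cv2.findNonZero((l==i).astype(np.uint8)); ce,r=cv2.minEnclosingCircle(p); print(st[i],c[i].round(1),np.round(ce,1),round(r,1),wz("w12",ce,.022))
print(im.max(2)[85:150,271:275].mean(1).round().astype(int))
E
```

```text
clock: 26.05
ee_pos: [0.6827, -0.1554, 0.1539]
tool_rot: [0.001, 1.0, -0.0, -0.0]
ft_force: [-0.1, 0.2, 0.0]
grip_width: 0.0855
finger_force: 0.0
button [ 0.4241 -0.2521] bush [ 0.4243 -0.2521]
26.05 [ 0.6827 -0.1554  0.1539] [[-1.0, 0.001, -0.0], [0.001, 1.0, -0.0], [0.0, -0.0, -1.0]]
[137 212 244 242 243 251 253 255 255 255 255 255 255 255 255 255 255 255
 255 255 255 255 255 255 255 255 255 255 255 255 255 255 255 255 255 255
 255 255 255 255 255 249 255 255 255 255 255 255 255 255 255 255 255 255
 255 255 255 255 255 255 255 187 160 166 166]
```

Run:
```python
from h import *
im=cv2.imread("pics/w12.png")
for th in (215,235,250):
    m=(im[...,1]>th-60).astype(np.uint8)
    n,l,st,c=cv2.connectedComponentsWithStats(m)
    for i in range(1,n):
        if st[i,4]>300 and np.hypot(*(c[i]-(272,114)))<60:
            p=cv2.findNonZero((l==i).astype(np.uint8)); ce,r=cv2.minEnclosingCircle(p); print(th,st[i],c[i].round(1),np.round(ce,1),round(r,1),wz("w12",ce,.022))
g=im[...,0].astype(int)
print(g[84:150:2,240:306:3])
```

```text
215 [ 243   87   59   59 2800] [272.  115.6] [272.  115.5] 30.2 [ 0.6165 -0.1558]
235 [ 243   87   59   59 2762] [272.  115.6] [271.7 115.6] 30.1 [ 0.6166 -0.156 ]
250 [ 243   87   59   59 2720] [272.1 115.6] [271.7 115.5] 29.9 [ 0.6165 -0.156 ]
[[ 37  42  40  40  40  43  43  40  41  38  41  43  42  41  42  38  43  43
   73  75  72  71]
 [ 43  39  41  39  40  43  42  37  46  65  76  77  72  54  37  41  43  74
   74  74  76  74]
 [ 38  39  46  40  40  40  45 127 134 137 100 104 103 103  91  52  51  73
   72  70  73  73]
 [ 55  55  42  39  39  59 163 180 178 178 140 119 104 100 102 102  77  71
   72  73  75  74]
 [ 73  75  55  49  38 160 177 180 178 178 182 159 145 100 100 180 180  85
   72  74  74  71]
 [ 70  75  68  67 126 179 177 179 178 177 178 180 181 149 147 181 184 176
   70  72  71  73]
 [ 70  67  67  75 175 180 177 177 175 177 181 181 178 179 181 184 184 182
  123  67  70  68]
 [ 68  71  39 144 177 177 175 177 178 180 180 174 178 180 183 183 178 179
  183  76  71  72]
 [ 67  43  50 177 176 175 176 178 181 176 178 177 180 183 180 177 182 182
  180 123  71  68]
 [ 65  36 114 177
[... 1515 characters left out ...]
0 163 163 160 159 164 173 176
  153  60  63  63]
 [ 38  40  36  37 167 172 175 175 176 177 168 161 158 162 161 157 163 180
   77  64  64  67]
 [ 71  37  41  40  58 170 176 175 177 176 166 159 161 159 161 162 165 129
   66  67  70  68]
 [ 72  38  42  40  39  75 179 179 176 175 169 159 161 160 164 163 130  63
   65  69  66  68]
 [ 73  57  41  44  40  33  76 168 174 176 175 159 162 163 158 121  68  64
   69  66  63  70]
 [ 72  71  39  39  41  38  32  45 118 161 173 165 146 136  85  66  67  71
   68  68  66  69]
 [ 70  67  71  68  42  33  38  32  30  39  46  65  61  58  62  62  61  65
   61  63  60  61]
 [ 68  69  70  70  70  50  46  42  45  53  62  58  62  60  62  63  62  60
   58  60  61  61]]
```

```bash
python3 -m handwheel '[{"x":-0.08,"y":-0.001,"z":-0.04,"wx":0,"wy":0,"wz":0,"claw":0.2},{"x":-0.133,"y":-0.001,"z":-0.1,"wx":0,"wy":0,"wz":0,"claw":0.1},{"x":-0.133,"y":-0.001,"z":-0.18,"wx":0,"wy":0,"wz":0,"claw":0.1},{"x":-0.133,"y":-0.001,"z":-0.25,"wx":0,"wy":0,"wz":0,"claw":0.1},{"x":-0.133,"y":-0.001,"z":-0.3,"wx":0,"wy":0,"wz":0,"claw":0.1},{"x":-0.133,"y":-0.001,"z":-0.325,"wx":0,"wy":0,"wz":0,"claw":0.1},{"x":-0.133,"y":-0.001,"z":-0.334,"wx":0,"wy":0,"wz":0,"claw":0.1},{"x":-0.133,"y":-0.001,"z":-0.334,"wx":0,"wy":0,"wz":0,"claw":0.1},{"x":-0.133,"y":-0.001,"z":-0.334,"wx":0,"wy":0,"wz":0,"claw":-0.5},{"x":-0.133,"y":-0.001,"z":-0.334,"wx":0,"wy":0,"wz":0,"claw":-0.9},{"x":-0.133,"y":-0.001,"z":-0.334,"wx":0,"wy":0,"wz":0,"claw":-0.9},{"x":-0.133,"y":-0.001,"z":-0.334,"wx":0,"wy":0,"wz":0,"claw":-0.9},{"x":-0.133,"y":-0.001,"z":-0.334,"wx":0,"wy":0,"wz":0,"claw":-0.9},{"x":-0.133,"y":-0.001,"z":-0.334,"wx":0,"wy":0,"wz":0,"claw":-0.9}]'
```

```text
clock: 27.5
ee_pos: [0.6177, -0.1554, -0.0121]
tool_rot: [-0.0, 1.0, -0.0, 0.001]
ft_force: [-1.1, 0.6, 6.1]
grip_width: 0.0132
finger_force: 58.5
```

```bash
python3 -m handwheel '[{"x":0,"y":0,"z":0.05,"wx":0,"wy":0,"wz":0,"claw":-0.9},{"x":0,"y":0,"z":0.12,"wx":0,"wy":0,"wz":0,"claw":-0.9},{"x":0,"y":0,"z":0.2,"wx":0,"wy":0,"wz":0,"claw":-0.9},{"x":-0.07,"y":-0.04,"z":0.206,"wx":0,"wy":0,"wz":0,"claw":-0.9},{"x":-0.14,"y":-0.07,"z":0.206,"wx":0,"wy":0,"wz":0,"claw":-0.9},{"x":-0.21,"y":-0.11,"z":0.206,"wx":0,"wy":0,"wz":0,"claw":-0.9},{"x":-0.28,"y":-0.14,"z":0.206,"wx":0,"wy":0,"wz":0,"claw":-0.9},{"x":-0.34,"y":-0.17,"z":0.206,"wx":0,"wy":0,"wz":0,"claw":-0.9},{"x":-0.384,"y":-0.194,"z":0.206,"wx":0,"wy":0,"wz":0,"claw":-0.9},{"x":-0.384,"y":-0.194,"z":0.206,"wx":0,"wy":0,"wz":0,"claw":-0.9},{"x":-0.384,"y":-0.194,"z":0.206,"wx":0,"wy":0,"wz":0,"claw":-0.9},{"x":-0.384,"y":-0.194,"z":0.16,"wx":0,"wy":0,"wz":0,"claw":-0.9},{"x":-0.384,"y":-0.194,"z":0.132,"wx":0,"wy":0,"wz":0,"claw":-0.9},{"x":-0.384,"y":-0.194,"z":0.132,"wx":0,"wy":0,"wz":0,"claw":-0.9},{"x":-0.384,"y":-0.194,"z":0.132,"wx":0,"wy":0,"wz":0,"claw":-0.9}]'
```

```text
clock: 29.0
ee_pos: [0.4257, -0.252, 0.0528]
tool_rot: [-0.0, 1.0, -0.0, 0.0]
ft_force: [0.4, -1.0, -1.9]
grip_width: 0.013
finger_force: 58.7
```

```bash
python3 -m handwheel '[{"x":0,"y":0,"z":-0.012,"wx":0,"wy":0,"wz":0,"claw":-0.9},{"x":0,"y":0,"z":-0.024,"wx":0,"wy":0,"wz":0,"claw":-0.9},{"x":0,"y":0,"z":-0.036,"wx":0,"wy":0,"wz":0,"claw":-0.9},{"x":0,"y":0,"z":-0.046,"wx":0,"wy":0,"wz":0,"claw":-0.9},{"x":0,"y":0,"z":-0.046,"wx":0,"wy":0,"wz":0,"claw":-0.9}]'
python3 -m handwheel '[{"x":0,"y":0,"z":-0.005,"wx":0,"wy":0,"wz":0,"claw":-0.9},{"x":0,"y":0,"z":-0.009,"wx":0,"wy":0,"wz":0,"claw":-0.9},{"x":0,"y":0,"z":-0.009,"wx":0,"wy":0,"wz":0,"claw":-0.9},{"x":0,"y":0,"z":-0.009,"wx":0,"wy":0,"wz":0,"claw":-0.9}]'
```

```text
clock: 29.5
ee_pos: [0.4247, -0.2519, 0.0288]
tool_rot: [0.0, 1.0, 0.0, -0.0]
ft_force: [0.2, -0.6, -1.6]
grip_width: 0.0134
finger_force: 58.7
clock: 29.9
ee_pos: [0.425, -0.2522, 0.0251]
tool_rot: [0.0, 1.0, -0.0, 0.0]
ft_force: [0.8, -0.6, -1.5]
grip_width: 0.0133
finger_force: 58.7
```

```bash
python3 -m handwheel '[{"x":0,"y":0,"z":-0.001,"wx":0,"wy":0,"wz":0,"claw":-0.9},{"x":0,"y":0,"z":-0.001,"wx":0,"wy":0,"wz":0,"claw":-0.9},{"x":0,"y":0,"z":-0.001,"wx":0,"wy":0,"wz":0,"claw":-0.9}]'
```

```text
clock: 30.2
ee_pos: [0.4251, -0.2523, 0.0249]
tool_rot: [0.0, 1.0, -0.0, 0.0]
ft_force: [-0.8, 1.5, 5.0]
grip_width: 0.0134
finger_force: 59.3
```

Contact is at the expected seat height (0.0249). I'll release, retreat and take the last picture.

```bash
python3 -m handwheel '[{"x":0,"y":0,"z":0,"wx":0,"wy":0,"wz":0,"claw":-0.5},{"x":0,"y":0,"z":0,"wx":0,"wy":0,"wz":0,"claw":-0.2},{"x":0,"y":0,"z":0,"wx":0,"wy":0,"wz":0,"claw":0},{"x":0,"y":0,"z":0,"wx":0,"wy":0,"wz":0,"claw":0},{"x":0,"y":0,"z":0.05,"wx":0,"wy":0,"wz":0,"claw":0},{"x":0,"y":0,"z":0.13,"wx":0,"wy":0,"wz":0,"claw":0},{"x":0.05,"y":0,"z":0.2,"wx":0,"wy":0,"wz":0,"claw":0},{"x":0.1,"y":0.06,"z":0.258,"wx":0,"wy":0,"wz":0,"claw":0},{"x":0.13,"y":0.12,"z":0.258,"wx":0,"wy":0,"wz":0,"claw":0},{"x":0.13,"y":0.2,"z":0.258,"wx":0,"wy":0,"wz":0,"claw":0},{"x":0.13,"y":0.2,"z":0.258,"wx":0,"wy":0,"wz":0,"claw":0},{"x":0.13,"y":0.2,"z":0.258,"wx":0,"wy":0,"wz":0,"claw":0}]'
python3 - <<'E'
from h import *
from cell import grab_frame
wrist('w13')
for n in("side","top"): cv2.imwrite(f"pics/{n}9.png",grab_frame(n)["pixels"][:,:,::-1])
r=lambda p,s:cv2.resize(p,s,interpolation=cv2.INTER_CUBIC)
A=r(cv2.imread("pics/side9.png")[225:295,365:455],(400,311)); B=r(cv2.imread("pics/w13.png")[40:200,60:266],(400,311))
C=r(cv2.imread("pics/side9.png"),(385,289)); D=r(cv2.imread("pics/top9.png"),(385,289))
cv2.imwrite("pics/end.png",np.vstack([np.hstack([A,B]),np.hstack([C,D,np.zeros((289,30,3),np.uint8)])]))
E
```

```text
clock: 31.4
ee_pos: [0.4901, -0.1517, 0.1536]
tool_rot: [-0.001, 1.0, -0.0, 0.0]
ft_force: [0.3, -0.5, 0.0]
grip_width: 0.043
finger_force: 0.0
31.4 [ 0.4901 -0.1517  0.1536] [[-1.0, -0.001, 0.0], [-0.001, 1.0, -0.0], [-0.0, -0.0, -1.0]]
```

View pics/end.png

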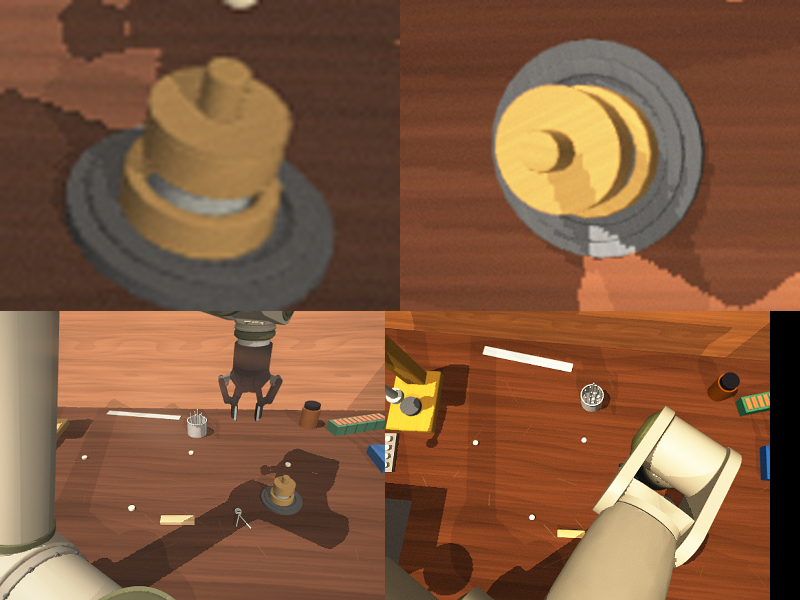

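The side crop (centre about (218,160)) shows the cap seated level over the bush, with an even band of steel above the ring. The tin is undisturbed and all four ivories are in their places.

```bash
python3 -c "
from cell import robot
print(robot.close_job())"
```

```text
the job is handed in; nothing more can be done
None
```

The job is handed in: ring, bush, black button and cap are stacked on the bed plate in the order asked, all released, with the cap looking level in the last picture, the tin and four ivories undisturbed, and about 31 s on the robot's clock; no verdict came back.

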